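# Lock the cleaning basket into the parts cleaner

## Robot

A 6-joint arm with a two-finger parallel gripper is mounted at the origin on a cart in front of the work surface, level with it; the furniture and walls round the work are solid. World frame = base frame: x ahead of the robot, y to its left, z up, the work surface at z = 0. Lengths are in mm, angles in rad, forces in N, time in s.
With the tool pointing down it reaches from about 325 to 900 mm from the base axis. Payload 6.1 kg.
Tool frame: the origin (TCP) lies between the finger pads; the fingertips stand 25 mm ahead of it and the grasp point (between the pads) lies 6 mm ahead of it (tips_ahead is the distance from the TCP to the fingertips, in mm); z points along the fingers, y is the line along which they close (so a half turn about z gives the same grasp; the last joint's range is limited). The gripper opens to 85 mm and grips with 20 to 120 N. Pads are 22 mm wide; open, the fingers measure 114 mm over their backs; the gripper's body (76 mm by 85 mm) begins 54 mm behind the grasp point. The pads swing forward as they close: fully open they stand 13 mm farther back than shut.
Start: joints at [-1.405, 0.22, 1.526, -0, 1.395, -0.126], TCP at [179.791, -598.574, 256.3] pointing down, gripper open.
Joint ranges: [-2.98, 2.98], [-0.91, 2.08], [0.09, 2.57], [-1.24, 4.39], [0.2, 2.65], [-2.68, 2.68]. Speed limits (rad/s): [2.57, 2.57, 3.01, 3.14, 3.14, 3.14].

## Interface

Orientations are given as a unit quaternion [x, y, z, w].
In Python, from cell import observe, capture, hand_in, masks_of, tip_of, tips_ahead gives the robot as it stands.
- The arm moves only by the tool apply_moves, never from a script. Its argument "increments" is a list of rows, each a list of 6 numbers: the shift along the tool's x, y, z normalised to -1 to 1, where 1 is 0.2 m, then the turn, a rotation vector about the tool's x, y, z normalised to -1 to 1, where 1 is 30 degrees. In form: [[x, y, z, wx, wy, wz], ...]. A call has 1 to 20 rows; each row shifts and turns the commanded pose from where the row before left it, along the tool's axes as they then stand; what a row does not reach is not made up. A row lasts 1/12 s, in which the tool goes at most 41.7 mm and 7.16 degrees, less where a joint would pass 70% of its speed; a pose out of reach is approached as far as the arm can. A call with a number of a shift or a turn outside -1 to 1 is refused whole. A call with a gripper value outside its range is refused whole. "jaw" is the closure in counts, from 0 (fully open) to 255 (shut), set as the call begins (left out, the last holds). The fingers move at their own pace and stop on an object; "squeeze" is the grip in N (left out, the last holds). Time passes only in rows, so rows that do not move let the fingers close. It gives the time, the measured TCP pose, the force, the opening and the grip force at its end, in the units of the state.
- observe(): the state, without advancing time (a new reading comes with each control period).
- capture(name): name is "scene" or "top" or "wrist"; returns a dict with "image" (384x512x3 uint8, blue, green, red), "fov_y" (degrees; the focal length in pixels is half the picture's height over the tangent of half this angle, whatever the lens; pixels are square), "cx", "cy" (the principal point, pixels), "cam_to_world" (4x4, takes a point from camera to world coordinates). Camera axes: x right, y up, looking along -z (the intrinsics and any distortion apply to the point x, -y, -z); pixel columns grow to the right and rows downward; lengths in mm; the calibration is good to about 2 mm. A picture is of the moment at which its call begins. There is no depth.
- hand_in(): hands the job in; it is judged then, once.
Trained networks look in a picture, given as the dict that the camera call returned (one of the last four; its "shot" number tells which), for a name from the list of things; names that differ only in an ending like _2 or _b are one class to them, and where a whole thing is asked for, a point or a joint stands for the part that bears it (a point fixed in the world has none). Each returns a list of dicts, best first, with "conf" (0 to 1); they miss things now and then, are a little off and sometimes report something else, mostly with a low value. They report only what shows in the picture. A call takes as long as a camera call.
- masks_of(label, picture): "pixels" (384x512 bool, what is visible of it).
- tip_of(label, picture): "at" ([x, y, z] in mm, in world coordinates, good to about 4 mm: a listed point, or the origin of a listed thing).
The state is a dict: "clock": time; "joint_pos": joint angles; "qd": joint speeds; "effort": joint torques, N m; "tcp_pos": TCP position; "tool_rot": TCP orientation; "wrist_force": force on the tool from outside, world axes, zero at the start; "wrist_torque": the same for the moment, N m; "width": finger opening in mm; "finger_force": force on a finger pad.
Only numpy, scipy, OpenCV 4.12 (cv2) and the standard library are available. Lean on these libraries where they do the work, as an engineer would, in place of code of your own. Each camera call takes 0.05 s, during which the arm holds its last target. There are 200 camera calls.

## Task

Hang the orange-handled basket in the round opening of the parts cleaner: let it down with its two lugs at the white dots, then twist it clockwise (seen from above) under the hooks to the green dots, where the lugs must drop fully into the locking notches. Let go of it there, and leave the grey-handled basket where it stands.

Things in the scene. Friction and masses are not known exactly. Their poses are not given: they have to be found in the camera images.
- orange_handle (a point): Sizes in mm. Centre of the basket's orange grip bar: 56 long (x), 14 thick (y), 24 high, 105 above the underside. Grasp from above across the 14. Steel cup, 50 high, 76 wide at the rim, 58 at the foot, 0.13 to 0.25 kg, z up. Two rim lugs in line with the bar at +x and -x: 14 wide, 6 thick, undersides 61 below this point, tips 56 from the axis. Half a turn looks the same.
- grey_handle (a point): Centre of the grey grip bar of a second basket, identical but for the colour of its bar: a bystander.
- tank: Sizes in mm. Parts cleaner, empty, fixed: white box 176 x 176, dark steel deck 90 above the bench, dials on its -x face. Origin at bench level on the opening's axis, z up. White dots (entry) lie at -30 and +150 degrees from its x axis (counter-clockwise positive from above), green dots (locked) at -90 and +90, 60 degrees clockwise. Locked, the bar's centre is 151 above the bench.
- collar (a point): Sizes in mm. Centre of the opening at deck level, tank's axes. Opening 88 wide, well 74 deep; aluminium collar round it, 92 inside, 144 outside, top 29 above deck. Lugs fit down at the white dots within 14 degrees onto a ledge 8 above deck; hooks' underside is 24 above deck. At the green dots notches go down to deck level, 10 degrees wider than the lugs each way, then a stop.

How it is judged:
By the outcome, as a careful person would: the job done as asked, in the order asked, and still so for the second after the job is handed in, with the robot touching nothing.
It also fails if it takes over 43 s, if anything falls off the work surface, if the arm or the gripper's body presses on something with over 40 N, if the wrist force passes 120 N, or if a joint passes its speed limit or range.

## Working session

There is one attempt and no reset: what is moved stays moved. The work goes in short steps, Python scripts to look and compute and a tool call to move; the robot and the scene stay as the last step left them, time stands still between calls to the robot, and variables do not carry over. Pictures are saved under pics/ and viewed, at most 10 in all, crops included, and the job is handed in when it is done.

Besides the shell and the picture viewer there is one more tool, called after "Emit:" as name(argument=value, ...) on one line, values as JSON. apply_moves: Moves the arm, as the interface text tells. Scaled input: -1 to 1 covers 0.2 m each way for a shift and 30 degrees each way for a turn. Its arguments: {"type":"object","properties":{"increments":{"type":"array"},"jaw":{"type":"number"},"squeeze":{"type":"number"}},"required":["increments"]}

```bash
mkdir -p pics
cat > h.py <<'E'
import numpy as np, cv2
from cell import *
from scipy.spatial.transform import Rotation as R
def proj(c,P):
    M=np.linalg.inv(np.array(c["cam_to_world"]));p=M[:3,:3]@np.array(P,float)+M[:3,3]
    f=192/np.tan(np.radians(c["fov_y"])/2); return np.array([c["cx"]+f*p[0]/-p[2],c["cy"]-f*p[1]/-p[2]])
def unproj(c,uv,z):
    M=np.array(c["cam_to_world"]);f=192/np.tan(np.radians(c["fov_y"])/2)
    d=M[:3,:3]@np.array([(uv[0]-c["cx"])/f,-(uv[1]-c["cy"])/f,-1]);t=(z-M[2,3])/d[2];return M[:3,3]+t*d
E
python3 - <<'E'
from h import *
s=observe();print({k:np.round(v,3) for k,v in s.items()}, tips_ahead() if callable(tips_ahead) else tips_ahead)
ims=[]
for n in("scene","top","wrist"):
    c=capture(n);ims.append(c["image"]);print(n,c.keys(),c["fov_y"],c["cx"],c["cy"],np.round(c["cam_to_world"],2).tolist())
    for l in("orange_handle","grey_handle","tank","collar"):
        print(l,[(np.round(d["at"],1),round(d["conf"],2)) for d in tip_of(l,c)][:3])
    cv2.imwrite(f"pics/{n}0.png",c["image"])
E
```

```text
{'clock': np.float64(0.0), 'joint_pos': array([-1.405,  0.221,  1.528,  0.   ,  1.395, -0.126]), 'qd': array([-0.001,  0.   , -0.001, -0.001,  0.001, -0.001]), 'effort': array([ 0.0000e+00, -4.9689e+01, -3.8940e+01, -0.0000e+00,  1.1000e-02,
        0.0000e+00]), 'tcp_pos': array([ 179.697, -598.004,  255.157]), 'tool_rot': array([ 0.989,  0.145, -0.   , -0.001]), 'wrist_force': array([-0.238,  0.204, -0.114]), 'wrist_torque': array([0.05 , 0.005, 0.024]), 'finger_force': np.float64(0.0), 'width': np.float64(85.132)} 25.0
scene dict_keys(['image', 'fov_y', 'cx', 'cy', 'cam_to_world', 'shot']) 50.862584421051295 248.99773927998973 187.78602135653557 [[-0.9, 0.29, -0.32, 162.99], [-0.43, -0.6, 0.67, 583.7], [-0.0, 0.74, 0.67, 734.23], [0.0, 0.0, 0.0, 1.0]]
orange_handle [(array([ 491. , -299.8,  105.5]), 0.75)]
grey_handle [(array([ 495.6, -122.1,  106.8]), 0.88)]
tank [(array([492.5, 141.6,   1.1]), 0.93)]
collar [(array([487.1, 137. ,  94. ]), 0.88)]
top dict_keys(['image', 'fov_y', 'cx', 'cy', 'cam_to_world', 'shot']) 52.8628560929958 258.34665224723096 184.18141114542937 [[0.01, 1.0, -0.09, 390.49], [-1.0, 0.02, 0.03, -19.85], [0.03, 0.09, 1.0, 1129.05], [0.0, 0.0, 0.0, 1.0]]
orange_handle [(array([ 491.4, -302. ,  102.8]), 0.88)]
grey_handle [(array([ 497.3, -119.2,  105.8]), 0.56)]
tank [(array([487.7, 138.3,  -2.8]), 0.77), (array([ 497.7, -119.3,  106.6]), 0.55)]
collar [(array([490.6, 138.2,  88.4]), 0.62)]
wrist dict_keys(['image', 'fov_y', 'cx', 'cy', 'cam_to_world', 'shot']) 59.591887270447835 253.79991762697028 192.52602267444482 [[0.29, 0.92, 0.28, 250.8], [-0.96, 0.28, 0.08, -576.04], [-0.0, -0.29, 0.96, 374.62], [0.0, 0.0, 0.0, 1.0]]
orange_handle []
grey_handle []
tank []
collar []
```

View pics/scene0.png

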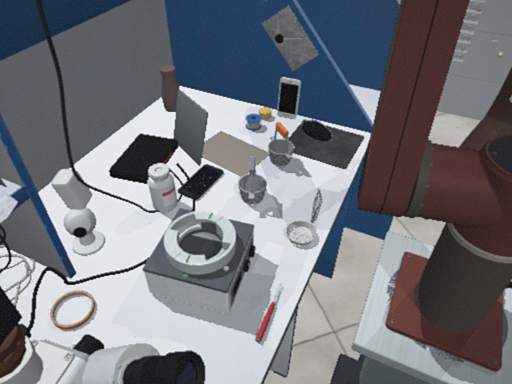

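View pics/top0.png

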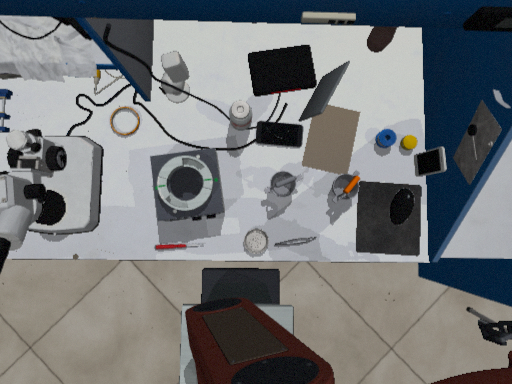

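Run:
```python
from h import *
for n in ("scene","top"):
    c=capture(n)
    for l,z in(("orange_handle",117),("grey_handle",117),("collar",119)):
        m=masks_of(l,c)
        for d in m[:1]:
            p=d["pixels"];v,u=np.nonzero(p);print(n,l,d["conf"],p.sum(),u.min(),u.max(),v.min(),v.max())
    # colour: orange, grn, white dots
    im=c["image"];hsv=cv2.cvtColor(im,cv2.COLOR_BGR2HSV)
    for name,lo,hi,z in(("orange",(5,120,100),(22,255,255),117),("green",(40,80,60),(90,255,255),119),("wht",(0,0,215),(180,40,255),119)):
        k=cv2.inRange(hsv,lo,hi);N,L,S,C=cv2.connectedComponentsWithStats(k)
        for i in range(1,N):
            if 6<S[i,4]<3000:
                r=cv2.minAreaRect(np.argwhere(L==i)[:,::-1].astype(np.float32))
                P=[unproj(c,q,z)[:2] for q in cv2.boxPoints(r)]
                print(n,name,S[i,4],np.round(C[i]),np.round(unproj(c,C[i],z)[:2]),np.round(P).astype(int).tolist() if name=="orange" else "")
```

```text
scene orange_handle 0.89 694 268 291 123 165
scene grey_handle 0.9 828 238 266 156 203
scene collar 0.57 8438 142 255 208 313
scene orange 96 [281. 130.] [ 484. -285.] [[509, -289], [506, -319], [459, -281], [462, -254]]
scene orange 120 [ 75. 321.] [578. 392.] [[612, 408], [582, 347], [550, 362], [581, 422]]
scene green 9 [187. 258.] [478. 200.] 
scene green 19 [185. 275.] [461. 235.] 
scene wht 457 [367. 100.] [ 312. -542.] 
scene wht 2623 [236. 118.] [ 621. -283.] 
scene wht 2690 [313. 175.] [ 343. -139.] 
scene wht 25 [279. 136.] [ 477. -251.] 
scene wht 196 [ 63. 177.] [872. 123.] 
scene wht 54 [176. 182.] [620.  25.] 
scene wht 12 [151. 180.] [677.  43.] 
scene wht 50 [ 11. 186.] [954. 199.] 
scene wht 12 [  5. 188.] [961. 210.] 
scene wht 11 [178. 195.] [592.  60.] 
scene wht 32 [  3. 198.] [935. 236.] 
scene wht 73 [187. 201.] [565.  66.] 
scene wht 7 [  5. 205.] [913. 249.] 
scene wht 7 [  9. 211.] [890. 257.] 
scene wht 10 [270. 213.] [385.  21.] 
scene wht 7 [182. 216.] [548. 111.] 
scene wht 361 [174. 246.] [519. 186.] 
scene wht 11 [309. 233.] [291.  39.] 
scene wht 47 [
[... 531 characters left out ...]
 135 [ 69. 370.] [526. 459.] 
top orange_handle 0.88 633 332 359 171 202
top grey_handle 0.65 608 265 301 171 196
top collar 0.79 4508 151 224 148 220
top orange 18 [98. 73.] [778. 383.] [[786, 386], [786, 380], [770, 380], [770, 385]]
top orange 7 [125. 107.] [687. 307.] [[687, 299], [687, 299], [687, 315], [687, 315]]
top orange 8 [114. 111.] [675. 334.] [[668, 341], [682, 329], [681, 328], [667, 340]]
top orange 55 [127. 128.] [631. 298.] [[642, 343], [672, 276], [631, 258], [602, 325]]
top orange 112 [352. 184.] [ 492. -298.] [[476, -275], [518, -309], [509, -321], [467, -287]]
top green 15 [216. 179.] [497.  62.] 
top green 9 [161. 185.] [479. 203.] 
top green 10 [156. 188.] [473. 217.]
```

The views agree: the orange bar is at about (491, -300), angle -39°; top pixel (352,184). The tank is at about (489, 139), yaw about +7°; its green dots are at top pixels (161,185) and (216,179), and its dials on the robot's side. For the joint 6 range I'll grasp with tool x at about 141°.

Emit:
apply_moves(increments=[[0.137,-0.07,0,0,0,0],[0.137,-0.07,0,0,0,0],[0.137,-0.07,0,0,0,0],[0.137,-0.07,0,0,0,0],[0.137,-0.07,0,0,0,0],[0.137,-0.07,0,0,0,0],[0.137,-0.07,0,0,0,0],[0.137,-0.07,0,0,0,0],[0.137,-0.07,0,0,0,0],[0.137,-0.07,0,0,0,0],[0.137,-0.07,0,0,0,0],[0.137,-0.07,0,0,0,0],[0.137,-0.07,0,0,0,0],[0.137,-0.07,0,0,0,0]], jaw=0)

```text
clock: 2.32
tcp_pos: [491.8, -299.3, 256.5]
tool_rot: [0.989, 0.145, 0.0, 0.0]
wrist_force: [0.2, -0.3, 0.3]
width: 85.6
finger_force: 0.0
```

Emit:
apply_moves(increments=[[0,0,0,0,0,-0.23],[0,0,0,0,0,-0.23],[0,0,0,0,0,-0.23],[0,0,0,0,0,-0.23],[0,0,0,0,0,-0.23],[0,0,0,0,0,-0.23],[0,0,0,0,0,-0.23],[0,0,0,0,0,-0.23],[0,0,0,0,0,-0.23],[0,0,0,0,0,-0.23],[0,0,0,0,0,-0.23],[0,0,0,0,0,-0.23],[0,0,0,0,0,-0.23],[0,0,0,0,0,-0.23],[0,0,0,0,0,-0.23],[0,0,0,0,0,-0.23],[0,0,0,0,0,-0.23],[0,0,0,0,0,-0.23],[0,0,0,0,0,0],[0,0,0,0,0,0]])

```text
clock: 3.98
tcp_pos: [490.8, -300.5, 256.3]
tool_rot: [0.336, 0.942, -0.0, 0.0]
wrist_force: [0.6, 0.4, -0.4]
width: 85.7
finger_force: 0.0
```

```bash
cat >> h.py <<'E'
def st():
    s=observe();r=R.from_quat(s["tool_rot"]).as_matrix()
    yaw=np.degrees(np.arctan2(r[1,0],r[0,0]))
    print("t",round(float(s["clock"]),2),"tcp",np.round(s["tcp_pos"],1),"yaw",round(yaw,2),"z",np.round(r[:,2],3),"w",round(float(s["width"]),1),"ff",round(float(s["finger_force"]),1),"F",np.round(s["wrist_force"],1),"T",np.round(s["wrist_torque"],2),"j6",round(float(s["joint_pos"][5]),2));return s,r,yaw
def todo(P,yawt):
    s,r,y=st();d=r.T@(np.array(P)-s["tcp_pos"]);w=-((yawt-y+180)%360-180)
    print("to do: shift(norm)",np.round(d/200,4),"turn z(norm)",round(w/30,3))
E
python3 - <<'E'
from h import *
st();c=capture("wrist");cv2.imwrite("pics/w1.png",c["image"])
for l in("orange_handle","grey_handle"):print(l,[(np.round(d["at"],1),round(d["conf"],2)) for d in tip_of(l,c)][:3])
hsv=cv2.cvtColor(c["image"],cv2.COLOR_BGR2HSV);k=cv2.inRange(hsv,(4,110,80),(22,255,255));N,L,S,C=cv2.connectedComponentsWithStats(k)
i=1+S[1:,4].argmax();r=cv2.minAreaRect(np.argwhere(L==i)[:,::-1].astype(np.float32));print(S[i],r,[np.round(unproj(c,q,117)[:2],1) for q in cv2.boxPoints(r)])
E
```

```text
t 3.98 tcp [ 490.8 -300.5  256.3] yaw 140.71 z [ 0. -0. -1.] w 85.7 ff 0.0 F [ 0.6  0.4 -0.4] T [ 0.03 -0.03 -0.02] j6 -1.57
orange_handle [(array([ 488.6, -302.1,  103.9]), 0.63)]
grey_handle [(array([ 494. , -123.2,  104.4]), 0.96)]
[ 245  152   18   69 1114] ((253.5, 186.0), (68.0, 17.0), 90.0) [array([ 463.5, -286.6]), array([ 471.8, -276.4]), array([ 515.9, -311.9]), array([ 507. , -322.7])]
```

View pics/w1.png

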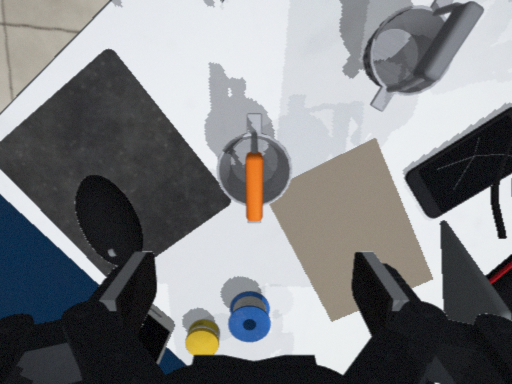

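The bar is centred under the TCP and vertical in the image (254,186), so it is square to the jaws. Descend and grip.

Emit:
apply_moves(increments=[[0,0,0.1,0,0,0],[0,0,0.1,0,0,0],[0,0,0.1,0,0,0],[0,0,0.1,0,0,0],[0,0,0.1,0,0,0],[0,0,0.1,0,0,0],[0,0,0.07,0,0,0],[0,0,0.06,0,0,0],[0,0,0,0,0,0]])

```text
clock: 4.88
tcp_pos: [489.3, -299.3, 107.4]
tool_rot: [0.335, 0.942, 0.001, -0.002]
wrist_force: [0.6, -0.0, -0.8]
width: 85.3
finger_force: 0.0
```

Emit:
apply_moves(increments=[[0,0,0,0,0,0],[0,0,0,0,0,0],[0,0,0,0,0,0],[0,0,0,0,0,0],[0,0,0,0,0,0],[0,0,0,0,0,0],[0,0,0,0,0,0],[0,0,0,0,0,0],[0,0,0,0,0,0],[0,0,0,0,0,0]], jaw=255, squeeze=60)

```text
clock: 5.72
tcp_pos: [491.3, -300.8, 111.1]
tool_rot: [0.334, 0.942, -0.0, 0.001]
wrist_force: [1.2, 0.5, 5.2]
width: 13.5
finger_force: 59.7
```

Emit:
apply_moves(increments=[[0,0,-0.05,0,0,0],[0,0,-0.1,0,0,0],[0,0,-0.1,0,0,0],[0,0,-0.1,0,0,0],[0,0,-0.1,0,0,0],[0,0,-0.1,0,0,0],[0,0,-0.1,0,0,0],[0,0,-0.1,0,0,0],[0,0,-0.05,0,0,0],[0,0,0,0,0,0]])

```text
clock: 6.55
tcp_pos: [491.5, -301.2, 273.0]
tool_rot: [0.334, 0.942, -0.001, 0.002]
wrist_force: [0.9, -0.8, -1.9]
width: 13.0
finger_force: 58.7
```

Run:
```python
from h import *
todo((489,139,271),157)
c=capture("wrist");cv2.imwrite("pics/w2.png",c["image"])
for l in("orange_handle",):print(l,[(np.round(d["at"],1),round(d["conf"],2)) for d in tip_of(l,c)][:3])
```

```text
t 6.55 tcp [ 491.5 -301.2  273. ] yaw 140.92 z [ 0.003 -0.003 -1.   ] w 13.0 ff 58.7 F [ 0.9 -0.8 -1.9] T [ 0.   -0.03  0.02] j6 -1.58
to do: shift(norm) [1.3974 1.7004 0.0042] turn z(norm) -0.536
orange_handle [(array([ 487.2, -302.8,  266.2]), 0.84)]
```

Emit:
apply_moves(increments=[[0.05,0.065,0,0,0,0],[0.093,0.125,0,0,0,0],[0.093,0.125,0,0,0,0],[0.093,0.125,0,0,0,0],[0.093,0.125,0,0,0,0],[0.093,0.125,0,0,0,0],[0.093,0.125,0,0,0,0],[0.093,0.125,0,0,0,0],[0.093,0.125,0,0,0,0],[0.093,0.125,0,0,0,0],[0.05,0.065,0,0,0,0],[0,0,0,0,0,0.12],[0,0,0,0,0,0.2],[0,0,0,0,0,0.2],[0,0,0,0,0,0.2],[0,0,0,0,0,0.2],[0,0,0,0,0,0.2],[0,0,0,0,0,0.2],[0,0,0,0,0,0],[0,0,0,0,0,0]])

```text
clock: 8.32
tcp_pos: [502.5, 13.0, 268.8]
tool_rot: [0.633, 0.774, -0.001, -0.001]
wrist_force: [-0.2, -0.3, -2.5]
width: 13.2
finger_force: 58.9
```

Run:
```python
from h import *
st();c=capture("wrist");cv2.imwrite("pics/w3.png",c["image"])
for l in("orange_handle","tank","collar"):print(l,[(np.round(d["at"],1),round(d["conf"],2)) for d in tip_of(l,c)][:3])
hsv=cv2.cvtColor(c["image"],cv2.COLOR_BGR2HSV);k=cv2.inRange(hsv,(40,80,50),(90,255,255));N,L,S,C=cv2.connectedComponentsWithStats(k)
for i in range(1,N):
  if S[i,4]>5: print(S[i,4],np.round(C[i]),np.round(unproj(c,C[i],119)[:2],1),np.round(unproj(c,C[i],90)[:2],1))
```

```text
t 8.32 tcp [502.5  13.  268.8] yaw 101.51 z [-0.003  0.001 -1.   ] w 13.2 ff 58.9 F [-0.2 -0.3 -2.5] T [0.03 0.02 0.05] j6 -0.33
orange_handle [(array([499.9,   8.4, 258.8]), 0.84)]
tank [(array([487.1, 141.5,   2.1]), 0.59)]
collar [(array([491.5, 141.5,  89.2]), 0.79)]
108 [267.  98.] [497.6  83.2] [498.7  82.7]
116 [264. 121.] [499.2  66. ] [500.5  63.7]
```

View pics/w3.png

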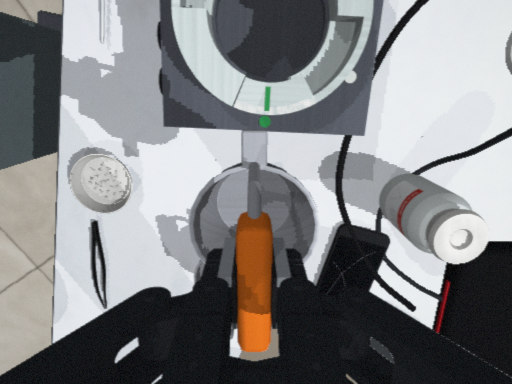

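The wrist view shows the near half of the collar: the green dot at (264,121) on the deck, a white dot at (350,76), and the front deck edge running from (163,125) to (365,134). The basket hangs straight. Next I fit the centre and yaw.

```bash
cat > fit.py <<'E'
from h import *
from scipy.optimize import least_squares
def edgepts(c,z,cen,rad,angs,win=10):
    """radial max-gradient edge points around expected circle at height z"""
    g=cv2.GaussianBlur(cv2.cvtColor(c["image"],cv2.COLOR_BGR2GRAY),(0,0),0.8).astype(np.float32);out=[]
    rr=np.arange(rad-win,rad+win,0.5)
    for a in angs:
        uv=np.array([proj(c,(cen[0]+r*np.cos(a),cen[1]+r*np.sin(a),z)) for r in rr],np.float32)
        if uv.min()<2 or uv[:,0].max()>509 or uv[:,1].max()>381: continue
        v=cv2.remap(g,uv[:,0].copy(),uv[:,1].copy(),cv2.INTER_LINEAR).ravel();d=abs(np.gradient(v))
        i=d.argmax()
        if d[i]>5: out.append((cen[0]+rr[i]*np.cos(a),cen[1]+rr[i]*np.sin(a)))
    return np.array(out)
def circ(p,rad):
    f=lambda q:np.hypot(p[:,0]-q[0],p[:,1]-q[1])-rad-q[2]
    s=least_squares(f,[*p.mean(0),0],loss="soft_l1",f_scale=1);s0=least_squares(lambda q:f([q[0],q[1],0]),[*p.mean(0)],loss="soft_l1",f_scale=1)
    return np.round(s.x,1),np.round(s0.x,1),len(p),round(float(np.median(abs(s.fun))),2)
E
python3 - <<'E'
from fit import *
c=capture("wrist");A=np.radians(np.arange(-180,180,4))
print("outer",circ(edgepts(c,119,(490,140),72,A[(A>np.radians(-160))&(A<np.radians(-20))]),72))
print("inner",circ(edgepts(c,119,(490,140),46,A),46))
for uv in((350,76),(163,125),(365,134)): print(uv,np.round(unproj(c,uv,90)[:2],1))
for cam in("top",):
    t=capture(cam)
    print("top outer",circ(edgepts(t,119,(489,139),72,A),72)); print("top inner",circ(edgepts(t,119,(489,139),46,A),46))
    print([(np.round(d["at"],1),d["conf"]) for l in("tank","collar") for d in tip_of(l,t)])
    im=t["image"][140:230,140:240];cv2.imwrite("pics/t3.png",cv2.resize(im,None,fx=6,fy=6,interpolation=cv2.INTER_CUBIC))
E
```

```text
outer (array([488.2, 143.3,   0.8]), array([488.2, 142.4]), 34, 0.15)
inner (array([487.2, 138.9,  -2.1]), array([487. , 141.7]), 50, 0.53)
(350, 76) [564.5 113.9]
(163, 125) [415.3  42.2]
(365, 134) [591.1  69.9]
top outer (array([4.881e+02, 1.431e+02, 2.000e-01]), array([487.9, 143.1]), 54, 0.39)
top inner (array([489.1, 143.5,   1.3]), array([488.5, 143. ]), 53, 0.76)
[(array([4.937e+02, 1.368e+02, 1.000e-01]), 0.75), (array([488.6, 139.2,  90.1]), 0.73)]
```

View pics/t3.png

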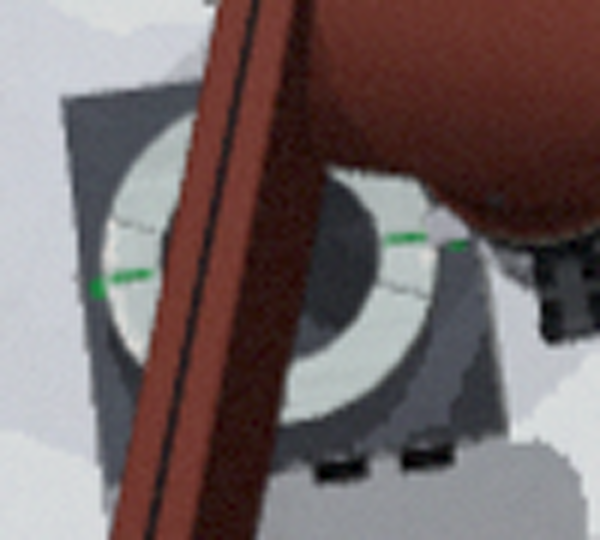

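Run:
```python
from fit import *
s,r,y=st();c=capture("wrist");p=s["tcp_pos"];A=np.radians(np.arange(0,360,3))
# visible rim arc around basket, tool frame angles
z=p[2]-6-55
a0=np.radians(y)
for lo,hi in((15,110),(-110,-15)): pass
sel=np.array([a for a in np.radians(np.r_[-80:-14:3,15:81:3])])+a0
for rad in(38,):
    e=edgepts(c,z,p[:2],rad,sel,8);print("rim",circ(e,rad)); q=circ(e,rad)[1]-p[:2]; print("tool-frame off",np.round((r.T@np.r_[q,0]),1))
# orange bar ends at top of bar z=p-6+12
hsv=cv2.cvtColor(c["image"],cv2.COLOR_BGR2HSV);k=cv2.inRange(hsv,(4,110,80),(22,255,255));v,u=np.nonzero(k)
print("bar u",u.min(),u.max(),"v",v.min(),v.max()); 
for uv in((254,v.min()),(254,v.max())):
    for zz in(p[2]-18,p[2]+6):print(uv,zz,np.round(r.T@(unproj(c,uv,zz)-p),1))
im=c["image"].copy()
for a in np.radians(np.arange(0,360,6)):
    for rad,zz,cen in((38,z,p),(46,119,(488.2,142.4)),(72,119,(488.2,142.4))):
        u=proj(c,(cen[0]+rad*np.cos(a),cen[1]+rad*np.sin(a),zz));cv2.circle(im,tuple(int(round(t)) for t in u),1,(255,0,255),-1)
cv2.imwrite("pics/w4.png",im)
todo((488.2,142.4,268),159.1)
```

```text
t 8.72 tcp [503.6  12.5 270.3] yaw 101.35 z [ 0.  0. -1.] w 13.0 ff 58.9 F [ 0.1  0.7 -1.5] T [-0.04  0.04 -0.  ] j6 -0.33
rim (array([501.4,  12.9,  -2.1]), array([501.7,   9.7]), 44, 0.59)
tool-frame off [-2.4 -2.4 -0. ]
bar u 236 406 v 199 351
(254, np.int64(199)) 252.29082615407867 [31.2 -0.4 18. ]
(254, np.int64(199)) 276.2908261540787 [39.1 -0.4 -6. ]
(254, np.int64(351)) 252.29082615407867 [-48.3  -0.4  18. ]
(254, np.int64(351)) 276.2908261540787 [-26.4  -0.4  -6. ]
t 8.77 tcp [503.6  12.4 270.3] yaw 101.34 z [ 0.  0. -1.] w 12.9 ff 58.9 F [ 0.8 -0.9 -2.3] T [0.05 0.01 0.  ] j6 -0.33
to do: shift(norm) [0.6523 0.0523 0.0117] turn z(norm) -1.925
```

View pics/w4.png

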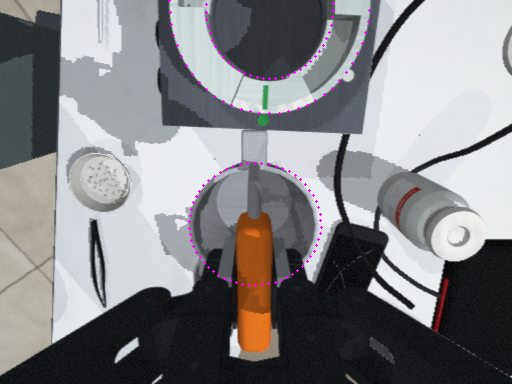

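Emit:
apply_moves(increments=[[0.05,0.004,0,0,0,0],[0.1,0.008,0,0,0,0],[0.12,0.009,0,0,0,0],[0.12,0.009,0,0,0,0],[0.12,0.009,0,0,0,0],[0.1,0.009,0,0,0,0],[0.048,0.004,0,0,0,0],[0,0,0,0,0,-0.125],[0,0,0,0,0,-0.2],[0,0,0,0,0,-0.2],[0,0,0,0,0,-0.2],[0,0,0,0,0,-0.2],[0,0,0,0,0,-0.2],[0,0,0,0,0,-0.2],[0,0,0,0,0,-0.2],[0,0,0,0,0,-0.2],[0,0,0,0,0,-0.2],[0,0,0,0,0,0],[0,0,0,0,0,0]])

```text
clock: 10.35
tcp_pos: [487.9, 143.5, 270.3]
tool_rot: [0.183, 0.983, -0.0, 0.0]
wrist_force: [-0.3, 0.3, -2.7]
width: 12.9
finger_force: 58.9
```

Run:
```python
from fit import *
todo((488,143.5,175),159.1)
c=capture("wrist");todo((488,143.5,175),159.1)
cv2.imwrite("pics/w5.png",c["image"])
A=np.radians(np.arange(-180,180,4))
print("outer",circ(edgepts(c,119,(488,142.5),72,A),72))
hsv=cv2.cvtColor(c["image"],cv2.COLOR_BGR2HSV);k=cv2.inRange(hsv,(40,80,50),(90,255,255));N,L,S,C=cv2.connectedComponentsWithStats(k)
for i in range(1,N):
  if S[i,4]>5: print(S[i,4],np.round(C[i]),np.round(unproj(c,C[i],119)[:2],1),np.round(unproj(c,C[i],90)[:2],1))
```

```text
t 10.35 tcp [487.9 143.5 270.3] yaw 158.89 z [ 0. -0. -1.] w 12.9 ff 58.9 F [-0.3  0.3 -2.7] T [0.02 0.01 0.03] j6 -1.07
to do: shift(norm) [-4.000e-04  1.000e-04  4.766e-01] turn z(norm) -0.007
t 10.4 tcp [487.9 143.5 270.3] yaw 158.88 z [ 0. -0. -1.] w 13.2 ff 58.9 F [ 0.7  0.2 -1.7] T [-0.03  0.02  0.01] j6 -1.07
to do: shift(norm) [-4.000e-04  0.000e+00  4.766e-01] turn z(norm) -0.007
outer (array([488.9, 142.3,   0.6]), array([488.4, 142.4]), 78, 0.31)
108 [331. 133.] [470.4 216.8] [476.1 221.7]
100 [316. 150.] [479.4 201.8] [486.  205.1]
27 [186. 223.] [498.6  76.9] [507.4  66.7]
```

View pics/w5.png

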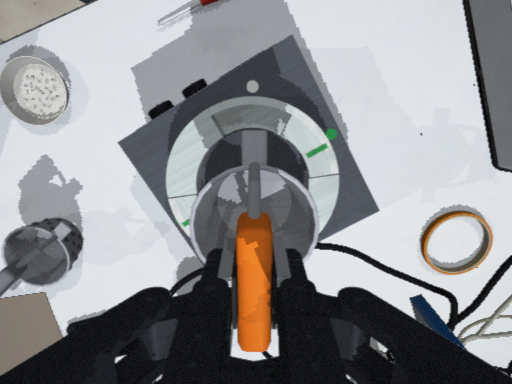

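Lug, white dot (252,87) and entry slot line up. Lower it in steps while watching the force.

Emit:
apply_moves(increments=[[0,0,0.05,0,0,0],[0,0,0.08,0,0,0],[0,0,0.08,0,0,0],[0,0,0.08,0,0,0],[0,0,0.05,0,0,0],[0,0,0,0,0,0],[0,0,0,0,0,0]])

```text
clock: 10.98
tcp_pos: [487.5, 143.5, 201.6]
tool_rot: [0.182, 0.983, -0.0, -0.001]
wrist_force: [-0.1, 0.9, -1.3]
width: 12.9
finger_force: 58.8
```

Emit:
apply_moves(increments=[[0,0,0.02,0,0,0],[0,0,0.025,0,0,0],[0,0,0.025,0,0,0],[0,0,0.025,0,0,0],[0,0,0,0,0,0],[0,0,0,0,0,0]])

```text
clock: 11.48
tcp_pos: [487.6, 143.5, 182.9]
tool_rot: [0.182, 0.983, -0.0, -0.0]
wrist_force: [-0.5, 0.7, -2.6]
width: 13.1
finger_force: 58.9
```

Emit:
apply_moves(increments=[[0,0,0.02,0,0,0],[0,0,0.02,0,0,0],[0,0,0.02,0,0,0],[0,0,0.01,0,0,0],[0,0,0,0,0,0],[0,0,0,0,0,0]])

```text
clock: 11.98
tcp_pos: [487.8, 143.5, 169.1]
tool_rot: [0.182, 0.983, -0.0, -0.0]
wrist_force: [-0.4, 0.6, -1.3]
width: 13.0
finger_force: 58.9
```

Run:
```python
from fit import *
st()
c=capture("scene");cv2.imwrite("pics/s6.png",cv2.resize(c["image"][170:320,120:280],None,fx=4,fy=4,interpolation=cv2.INTER_CUBIC))
```

```text
t 11.98 tcp [487.8 143.5 169.1] yaw 159.07 z [-0. -0. -1.] w 13.0 ff 58.9 F [-0.4  0.6 -1.3] T [-0.01 -0.03  0.03] j6 -1.07
```

View pics/s6.png

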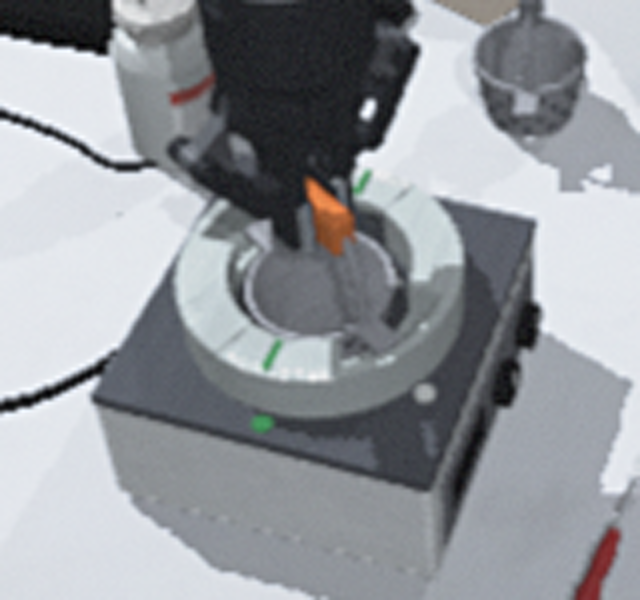

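The lug sits in the entry slot, below the collar top. Twist clockwise.

Emit:
apply_moves(increments=[[0,0,0,0,0,0.1],[0,0,0,0,0,0.15],[0,0,0,0,0,0.15],[0,0,0,0,0,0.15],[0,0,0,0,0,0.15],[0,0,0,0,0,0.15],[0,0,0,0,0,0.15],[0,0,0,0,0,0],[0,0,0,0,0,0]])

```text
clock: 12.78
tcp_pos: [488.1, 143.6, 169.6]
tool_rot: [0.429, 0.903, 0.0, 0.0]
wrist_force: [0.3, -0.5, -2.4]
width: 13.3
finger_force: 58.9
```

Emit:
apply_moves(increments=[[0,0,0,0,0,0.1],[0,0,0,0,0,0.15],[0,0,0,0,0,0.15],[0,0,0,0,0,0.15],[0,0,0,0,0,0.15],[0,0,0,0,0,0.15],[0,0,0,0,0,0.15],[0,0,0,0,0,0],[0,0,0,0,0,0]])

```text
clock: 13.53
tcp_pos: [488.0, 143.5, 169.4]
tool_rot: [0.648, 0.762, 0.0, 0.0]
wrist_force: [-1.0, -0.3, -1.5]
width: 13.1
finger_force: 58.9
```

Run:
```python
from fit import *
todo((488,143.5,157),99.1)
```

```text
t 13.53 tcp [488.  143.5 169.4] yaw 99.29 z [ 0.  0. -1.] w 13.1 ff 58.9 F [-1.  -0.3 -1.5] T [0.02 0.02 0.05] j6 -0.03
to do: shift(norm) [-0.0003  0.0001  0.0619] turn z(norm) 0.006
```

Free twist, no contact. Lower into the notches: 12 mm.

Emit:
apply_moves(increments=[[0,0,0.015,0,0,0],[0,0,0.015,0,0,0],[0,0,0.015,0,0,0],[0,0,0.015,0,0,0],[0,0,0,0,0,0],[0,0,0,0,0,0]])

```text
clock: 14.03
tcp_pos: [488.0, 143.6, 157.1]
tool_rot: [0.649, 0.761, 0.0, 0.0]
wrist_force: [0.0, 0.3, -2.0]
width: 13.1
finger_force: 58.9
```

Run:
```python
from fit import *
todo((488,143.5,157),99.1)
```

```text
t 14.03 tcp [488.  143.6 157.1] yaw 99.09 z [ 0.  0. -1.] w 13.1 ff 58.9 F [ 0.   0.3 -2. ] T [ 0.04 -0.11  0.01] j6 -0.03
to do: shift(norm) [-0.0004  0.      0.0007] turn z(norm) -0.0
```

Emit:
apply_moves(increments=[[0,0,0.003,0,0,0],[0,0,0.003,0,0,0],[0,0,0,0,0,0],[0,0,0,0,0,0]])

```text
clock: 14.37
tcp_pos: [488.1, 143.6, 157.1]
tool_rot: [0.649, 0.761, 0.0, 0.0]
wrist_force: [-3.1, -0.6, 6.3]
width: 12.9
finger_force: 60.2
```

Emit:
apply_moves(increments=[[0,0,0,0,0,0],[0,0,0,0,0,0],[0,0,0,0,0,0],[0,0,0,0,0,0],[0,0,0,0,0,0],[0,0,0,0,0,0],[0,0,0,0,0,0],[0,0,0,0,0,0],[0,0,0,0,0,0]], jaw=0)

```text
clock: 15.12
tcp_pos: [487.9, 143.5, 156.1]
tool_rot: [0.649, 0.761, -0.0, 0.0]
wrist_force: [-0.2, -0.4, 0.9]
width: 85.2
finger_force: 0.0
```

Emit:
apply_moves(increments=[[0,0,-0.03,0,0,0],[0,0,-0.06,0,0,0],[0,0,-0.1,0,0,0],[0,0,-0.1,0,0,0],[0,0,-0.1,0,0,0],[0,0,-0.1,0,0,0],[0,0,-0.1,0,0,0],[0,0,-0.06,0,0,0],[0,0,0,0,0,0],[0,0,0,0,0,0]])

```text
clock: 15.95
tcp_pos: [488.3, 143.6, 286.9]
tool_rot: [0.649, 0.761, 0.001, 0.001]
wrist_force: [-1.0, -0.4, -0.7]
width: 85.8
finger_force: 0.0
```

Run:
```python
from fit import *
st()
c=capture("wrist")
for l in("orange_handle","collar"):print(l,[(np.round(d["at"],1),round(d["conf"],2)) for d in tip_of(l,c)][:2])
s=capture("scene")
for l in("orange_handle","grey_handle"):print(l,[(np.round(d["at"],1),round(d["conf"],2)) for d in tip_of(l,s)][:2])
a=cv2.resize(c["image"][60:360,100:420],(400,375));b=cv2.resize(s["image"][160:310,120:280],(400,375),interpolation=cv2.INTER_CUBIC)
cv2.imwrite("pics/f7.png",np.hstack([a,b]))
hsv=cv2.cvtColor(c["image"],cv2.COLOR_BGR2HSV);k=cv2.inRange(hsv,(4,110,80),(22,255,255));N,L,S,C=cv2.connectedComponentsWithStats(k)
i=1+S[1:,4].argmax();r=cv2.minAreaRect(np.argwhere(L==i)[:,::-1].astype(np.float32))
for z in(163,171):
  q=np.array([unproj(c,p,z)[:2] for p in cv2.boxPoints(r)]);print(z,np.round(q.mean(0),1),[np.round(np.linalg.norm(q[j]-q[j-1]),1) for j in(1,2)],[np.round(np.degrees(np.arctan2(*(q[j]-q[j-1])[::-1])),1) for j in(1,2)])
```

```text
t 15.95 tcp [488.3 143.6 286.9] yaw 99.07 z [ 0.002  0.    -1.   ] w 85.8 ff 0.0 F [-1.  -0.4 -0.7] T [-0.01  0.04  0.05] j6 -0.03
orange_handle [(array([486.9, 141.9, 150.3]), 0.63)]
collar []
orange_handle [(array([486.3, 142.8, 149.7]), 0.94)]
grey_handle [(array([ 496.1, -123.4,  107. ]), 0.89)]
163 [487.  145.4] [np.float64(13.2), np.float64(56.8)] [np.float64(9.1), np.float64(-80.5)]
171 [486.6 147.8] [np.float64(12.7), np.float64(54.9)] [np.float64(9.1), np.float64(-80.5)]
```

View pics/f7.png

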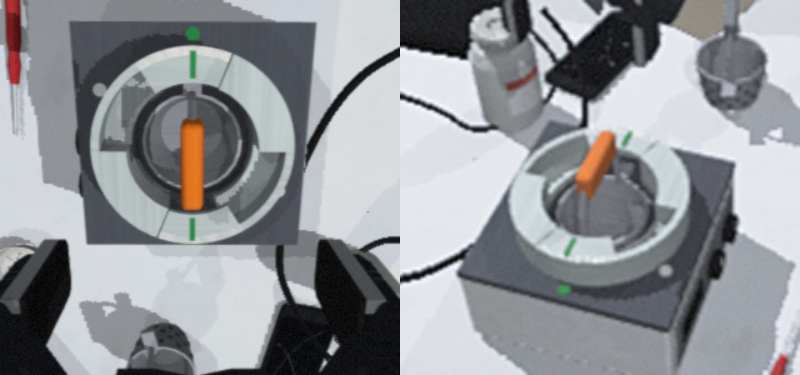

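The bar lines up with the green marks at -80.5°, its height is about 150 mm (151 expected), and the gripper is clear. The grey basket hasn't moved. Handing in.

```bash
python3 -c "
from cell import *
print(hand_in())"
```

```text
the job is handed in; nothing more can be done
None
```

I hung the orange-handled basket in the parts cleaner: it's twisted clockwise to the green dots with its lugs down in the notches and released, the grey-handled basket hasn't moved, and I handed the job in at about 16 s.

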